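# Find the bench block with the metal plug in its foot

### The arm

A 6-joint arm with a two-finger parallel gripper is mounted at the origin on the work surface; the furniture and walls round the work are solid. World frame = base frame: x ahead of the robot, y to its left, z up, the work surface at z = 0. Lengths are in mm, angles in rad, forces in N, time in s.
With the tool pointing down it reaches from about 350 to 775 mm from the base axis. Payload 7.3 kg.
Tool frame: the origin (TCP) lies on the front face of the gripper's body, between the roots of the fingers; the fingertips stand 66 mm ahead of it and the grasp point (between the pads) lies 47 mm ahead of it (bot.tip_extent is the distance from the TCP to the fingertips, in mm); z points along the fingers, y is the line along which they close (so a half turn about z gives the same grasp; the last joint's range is limited). The gripper opens to 92 mm and grips with 3 to 60 N. Pads are 19 mm wide; open, the fingers measure 130 mm over their backs; the gripper's body (75 mm by 190 mm) begins 47 mm behind the grasp point.
Start: joints at [1.05, 0.342, 1.524, -0, 1.275, -0.146], TCP at [192.179, 488.575, 292.241] pointing down, gripper open.
Joint ranges: [-2.53, 2.53], [-0.77, 2.02], [0.04, 2.7], [-1, 4.14], [0.28, 2.66], [-3.11, 3.11]. Speed limits (rad/s): [2.57, 2.57, 3.14, 3.14, 3.14, 3.14].

### API

Orientations are given as [roll, pitch, yaw] about the fixed x, y, z axes, in that order (R = Rz(yaw) Ry(pitch) Rx(roll)).
In Python, from plant import readout, viewer, order, bot gives the robot as it stands.
- The arm moves only by the shell command python3 -m creep 'ROWS'. ROWS is text: rows parted by semicolons, each of 7 numbers parted by spaces: the shift along the world's x, y, z in m, then the turn, a rotation vector about the world's x, y, z in rad, then the opening in per cent of the stroke, from 0 (shut) to 100 (fully open). A call has 1 to 8 rows; each row shifts and turns the commanded pose from where the row before left it; what a row does not reach is not made up. A row lasts 1/12 s, in which the tool goes at most 41.7 mm and 7.16 degrees, less where a joint would pass 70% of its speed; a pose out of reach is approached as far as the arm can. A call is refused whole if a number of a shift passes 0.0417 or a number of a turn 0.125, either way. A call with a gripper value outside its range is refused whole. The fingers move at their own pace and stop on an object; the grip force is fixed at half the most. Time passes only in rows, so rows that do not move let the fingers close. It gives the time, the measured TCP pose, the force, the opening and the grip force at its end, in the units of the state.
- readout.get_obs(): the state, without advancing time (a new reading comes with each control period).
- viewer.capture(name): name is "scene" or "top"; returns the picture (420x560x3 uint8, red, green, blue); there is no depth.
- viewer.camera_info(name): a dict with "fx", "fy", "cx", "cy" (pixels), "origin" and "rotation" of the camera in the world. Camera axes: x right, y up, looking along -z (the intrinsics and any distortion apply to the point x, -y, -z); pixel columns grow to the right and rows downward; lengths in mm; the calibration is good to about 2 mm. A picture is of the moment at which its call begins. camera_info takes no time and is no camera call.
- order.close_job(): hands the job in; it is judged then, once.
The state is a dict: "time": time; "joint_positions": joint angles; "dq": joint speeds; "tau": joint torques, N m; "tool_pos": TCP position; "tcp_rot": TCP orientation; "contact_force": force on the tool from outside, world axes, zero at the start; "moment": the same for the moment, N m; "grip_width": finger opening in mm; "finger_force": force on a finger pad.
Only numpy, scipy, OpenCV 4.12 (cv2) and the standard library are available. Lean on these libraries where they do the work, as an engineer would, in place of code of your own. Each camera call takes 0.05 s, during which the arm holds its last target. There are 200 camera calls.

### The job

Two look-alike wooden bench blocks stand on end; one of them has a round pale metal plug let into its foot, hidden underneath. Tip both blocks over onto their sides on the bench so that their feet can be seen, then lay the one with the metal plug flat inside the shallow tray. Leave the plain block lying where it fell, and do not disturb the little stack of pads between them.

Things in the scene. Friction and masses are not known exactly. Their poses are not given: they have to be found in the camera images.
- block_plug: wooden block 55 x 110 x 32 mm (its x, y, z), 0.13 kg, a pale metal plug (28 mm round, dark 12 mm hole) in its foot (the y = -55 mm end). Origin: centre of one 55 x 110 face; body spans z = 0 to 32, y = -55 to 55 mm. Starts standing free on its foot, y up, z towards the robot (within 15 degrees), origin 55 mm up on the far face. Left or right of the pads, by chance.
- block_plain: look-alike block with a plain wooden foot, same size, frame and stance; the other side of the pads. Both topple when pushed level near the top, past about 16 degrees. Pushed over away from the robot, a block lies on its z = 0 face, z up, foot to the robot, 32 mm high, to be gripped across its 55 mm width.
- tray: shallow dark steel tray, fixed to the bench, outside 160 x 170 x 20 mm (its x and y axes), walls and floor 4 mm thick, open above; origin at the centre of its underside; stands to the right of the blocks, turned by up to 10 degrees
- pad_stack: little stack of round tan pads, 35 mm across and 23 mm high, one loose piece standing on the bench between the two blocks, nearer the robot; origin at the centre of its underside
Things that resemble listed ones, but are neither listed nor needed, are in the scene too. What is shaped like the block_plug but green is not meant.

How it is judged (in metres and radians):
On the way, in this order (a step that is already met when the one before it is completed fails the run):
1. both blocks lie on their sides on the bench, outside the tray (angle between block_plug's own y axis and vertical between 1.45 and 1.69 rad and angle between block_plain's own y axis and vertical between 1.45 and 1.69 rad and height (world z) of each of block_plug, block_plain below 0.06 m and horizontal distance between block_plug and tray above 0.1 m), for 0.2 s.
2. the block with the metal plug lies in the tray (angle between block_plug's own y axis and vertical between 1.48 and 1.66 rad and x of block_plug in the frame of tray between -0.055 and 0.055 m and y of block_plug in the frame of tray between -0.06 and 0.06 m and z of block_plug in the frame of tray below 0.04 m), for 0.2 s.
At the end, for the whole second after the job is handed in: The block with the metal plug lies flat (within 5 degrees), at rest on the floor of the tray, its origin within 55 mm in x and 60 mm in y of the tray's centre; the plain block lies on its side (within 7 degrees), at rest on the bench, its origin at most 160 mm from where it started (all of step 2 and linear speed of each of block_plug, block_plain below 0.02 m/s and angle between block_plain's own y axis and vertical between 1.45 and 1.69 rad and height (world z) of block_plain below 0.06 m and distance of block_plain from where it was at the start of the episode below 0.16 m); the robot touches nothing.
It fails at once if the stack of pads is pushed more than 25 mm or tipped over (distance of pad_stack from where it was at the start of the episode above 0.025 m or angle between pad_stack's own z axis and vertical above 0.5 rad).
It also fails if it takes over 61 s, if anything falls off the work surface, if the arm or the gripper's body presses on something with over 40 N, if the wrist force passes 120 N, or if a joint passes its speed limit or range.

## Working session

There is one attempt and no reset: what is moved stays moved. The work goes in short steps, Python scripts to look and compute and a shell command to move; the robot and the scene stay as the last step left them, time stands still between calls to the robot, and variables do not carry over. Pictures are saved under pics/ and viewed, at most 10 in all, crops included, and the job is handed in when it is done.

```bash
mkdir -p pics; ls; python3 - <<'E'
from plant import readout, viewer, order, bot
import cv2
for n in ("scene","top"):
    im=viewer.capture(n); cv2.imwrite(f"pics/{n}0.png",im[:,:,::-1])
    print(viewer.camera_info(n))
o=readout.get_obs(); print(o)
E
```

```text
pics
{'fx': 515.8938991334956, 'fy': 515.8938991334956, 'cx': 279.6931614410426, 'cy': 205.52654820063785, 'origin': array([-130.78188686, -397.15964299,  811.44977906]), 'rotation': array([ 0.7572702 ,  0.01281024, -1.12638777])}
{'fx': 506.95747210442846, 'fy': 506.95747210442846, 'cx': 281.3213833373895, 'cy': 208.6643788695836, 'origin': array([ 406.42289875,  -57.36149809, 1109.56412167]), 'rotation': array([ 1.28017144e-01,  9.94078506e-04, -1.56336788e+00])}
{'time': 0.1, 'joint_positions': array([ 1.05003846e+00,  3.42643100e-01,  1.52493799e+00,  3.76728501e-06,
        1.27540281e+00, -1.45987198e-01]), 'dq': array([-0.00101115,  0.00011479, -0.00395434,  0.00071302, -0.00023691,
       -0.0007691 ]), 'tau': array([ 5.18627203e-04, -4.32007778e+01, -2.44691348e+01,  7.18602701e-02,
        5.26497304e-02, -3.89400998e-05]), 'tool_pos': array([192.01149855, 488.32445211, 291.61380461]), 'tcp_rot': array([-3.14021674e+00, -2.05946924e-04,  2.76682074e+00]), 'contact_force': array([-0.48019298, -0.19141926, -0.36830417]), 'moment': array([ 0.00604688, -0.0304395 ,  0.00775387]), 'finger_force': 0.0, 'grip_width': 91.7787443177804}
```

View pics/scene0.png

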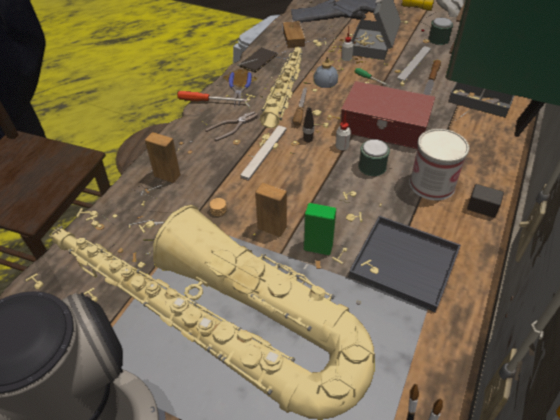

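View pics/top0.png

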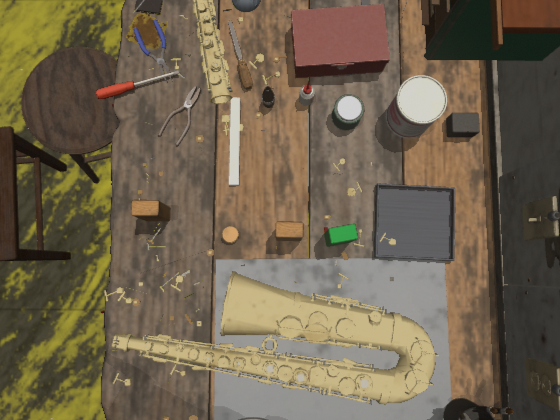

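The scene picture shows the blocks at about (162,158) and (271,210), pads at (217,207), the green decoy at (320,228) and the tray at (405,262). In the top picture the block tops are at about (145,208) and (289,230), pads at (230,235), green at (343,234), and the tray spans (375–453, 185–262). Next I'll enlarge the area.

```bash
cat > h.py <<'E'
import numpy as np, cv2
from scipy.spatial.transform import Rotation as R
from plant import readout, viewer, order, bot
def cam(n):
    c=viewer.camera_info(n); return c, R.from_euler('xyz',c['rotation']).as_matrix()
def ray(n,u,v,z):
    "pixel -> world point at height z"
    c,M=cam(n); d=M@np.array([(u-c['cx'])/c['fx'],-(v-c['cy'])/c['fy'],-1]); o=c['origin']
    return (o+d*(z-o[2])/d[2]).round(1)
def pix(n,p):
    c,M=cam(n); q=M.T@(np.asarray(p,float)-c['origin']); return np.round([c['cx']-c['fx']*q[0]/q[2], c['cy']+c['fy']*q[1]/q[2]],1)
def crop(n,u0,v0,w,h,k,f,im=None):
    im=viewer.capture(n) if im is None else im
    cv2.imwrite(f,cv2.resize(im[v0:v0+h,u0:u0+w,::-1],None,fx=k,fy=k,interpolation=cv2.INTER_CUBIC))
E
python3 - <<'E'
from h import *
a=cv2.imread("pics/top0.png")[:,:,::-1]; b=cv2.imread("pics/scene0.png")[:,:,::-1]
A=cv2.resize(a[175:275,120:320],None,fx=4,fy=4,interpolation=2); 
cv2.imwrite("pics/c1.png",A[:,:,::-1])
for nm,u,v,z in [("L",145,208,110),("R",289,230,110),("pad",230,235,23),("G",343,234,110),("tr1",375,185,20),("tr2",453,187,20),("tr3",453,262,20),("tr4",375,258,20)]: print(nm,ray("top",u,v,z))
for nm,u,v,z in [("Ltop",162,140,110),("Rtop",271,193,110),("pad",217,203,23),("tr1",377,221,20),("tr2",459,249,20),("tr3",433,306,20),("tr4",351,264,20)]: print(nm,ray("scene",u,v,z))
E
```

```text
L [534.4 215.7 110. ]
R [492.7 -70.9 110. ]
pad [488.5  54.5  23. ]
G [ 485.5 -177.6  110. ]
tr1 [ 600.2 -259.    20. ]
tr2 [ 597.  -428.8   20. ]
tr3 [ 434.4 -423.    20. ]
tr4 [ 441.7 -256.5   20. ]
Ltop [532.6 207.2 110. ]
Rtop [486.9 -74.6 110. ]
pad [488.9  56.1  23. ]
tr1 [ 584.5 -265.9   20. ]
tr2 [ 581.4 -433.    20. ]
tr3 [ 432.8 -419.    20. ]
tr4 [ 459.  -255.4   20. ]
```

View pics/c1.png

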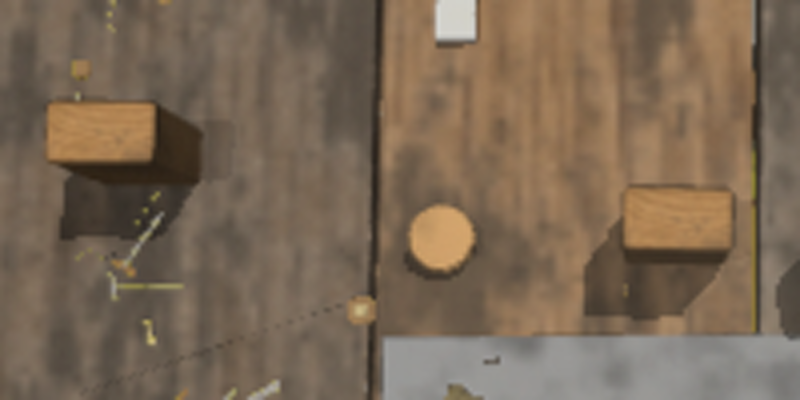

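The enlarged crop shows the left block top spanning (46–156, 102–162), the right block top (625–733, 186–250) and the pads at (441,238). Both blocks are square to the world axes, centred at about x 533, y 214 and x 491, y −72. The pads are at about (488, 55) and the tray centre at about (517, −342). All sizes check, so I'll start with the left block.

```bash
python3 -m creep '0.027 -0.027 0 0 0 0.125 0; 0.027 -0.027 0 0 0 0.125 0; 0.027 -0.027 0 0 0 0.125 0; 0.027 -0.027 0 0 0 0 0; 0.027 -0.027 0 0 0 0 0; 0.027 -0.027 0 0 0 0 0; 0.027 -0.027 0 0 0 0 0; 0.027 -0.027 0 0 0 0 0'
```

```text
time: 0.77
tool_pos: [402.5, 278.0, 292.1]
tcp_rot: [-3.141, -0.0, 3.11]
contact_force: [0.9, 0.8, -0.1]
grip_width: 43.1
finger_force: 0.0
```

```bash
python3 -m creep '0.026 -0.029 0 0 0 0 0; 0.026 -0.028 0 0 0 0 0; 0.010 0 -0.035 0 0 0 0; 0 0 -0.035 0 0 0 0; 0 0 -0.035 0 0 0 0; 0 0 -0.032 0 0 0 0; 0 0 0 0 0 0 0;0 0 0 0 0 0 0'; python3 - <<'E'
from h import *
crop("scene",80,80,200,150,4,"pics/c2.png")
E
```

```text
time: 1.43
tool_pos: [463.0, 222.3, 154.3]
tcp_rot: [-3.14, -0.004, 3.11]
contact_force: [0.1, 1.2, 1.1]
grip_width: 0.2
finger_force: 0.0
```

View pics/c2.png

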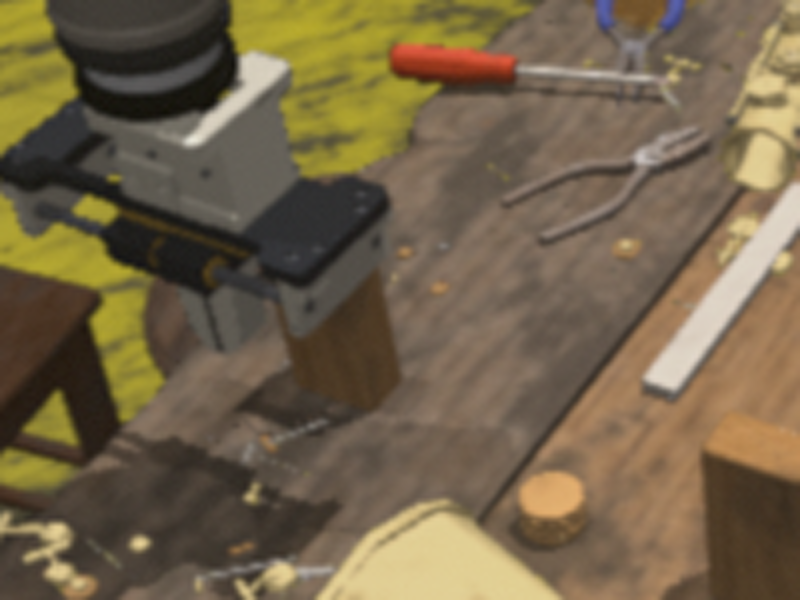

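The gripper hangs just in front of the left block (crop 340,340), closed and clear of the pads (550,505). Now I'll push.

```bash
python3 -m creep '0.022 -0.004 0 0 0 0.03 0; 0.018 -0.003 0 0 0 0 0; 0.012 0 0 0 0 0 0; 0.012 0 0 0 0 0 0; 0.012 0 0 0 0 0 0; 0.012 0 0 0 0 0 0; 0 0 0 0 0 0 0;-0.01 0 0 0 0 0 0'; python3 -m creep '-0.035 0 0 0 0 0 0;-0.02 0 0.03 0 0 0 0;0 -0.03 0.03 0 0 0 0;0 0 0.03 0 0 0 0';python3 - <<'E'
from h import *
crop("scene",80,80,200,150,4,"pics/c3.png")
E
```

```text
time: 2.15
tool_pos: [543.9, 215.8, 157.7]
tcp_rot: [3.14, 0.005, 3.14]
contact_force: [-1.6, 0.2, 0.4]
grip_width: 0.6
finger_force: 0.0
time: 2.48
tool_pos: [484.8, 184.1, 247.3]
tcp_rot: [-3.14, 0.0, 3.141]
contact_force: [2.0, 1.3, -0.5]
grip_width: 0.5
finger_force: 0.0
```

View pics/c3.png

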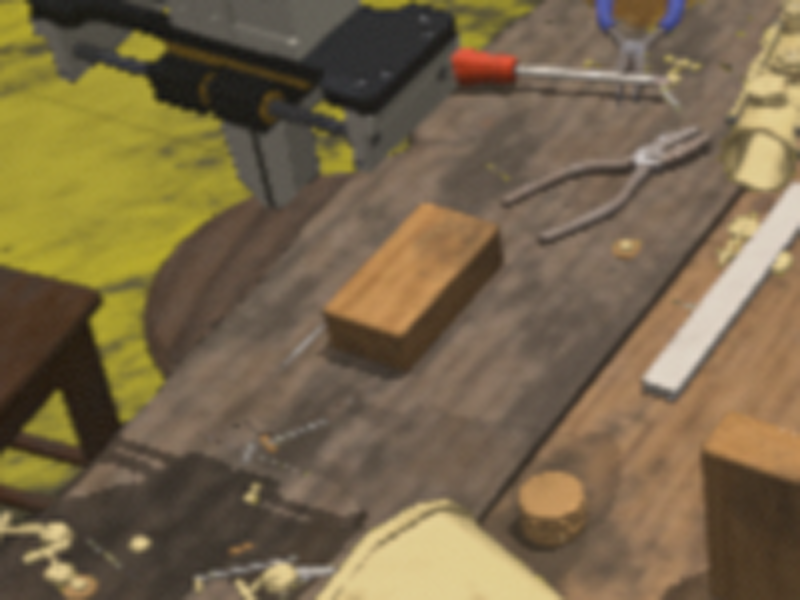

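The left block lies flat, its visible foot (crop 365,340) plain wood. The right block therefore has the plug; the pads are untouched.

```bash
python3 -m creep '-0.007 -0.032 0 0 0 0 0;-0.007 -0.032 0 0 0 0 0;-0.007 -0.032 0 0 0 0 0;-0.007 -0.032 0 0 0 0 0;-0.007 -0.032 0 0 0 0 0;-0.007 -0.032 0 0 0 0 0;-0.007 -0.032 0 0 0 0 0;-0.007 -0.032 0 0 0 0 0'; python3 -m creep '0 0 -0.03 0 0 0 0;0 0 -0.03 0 0 0 0;0 0 -0.033 0 0 0 0;0 0 0 0 0 0 0'
```

```text
time: 3.2
tool_pos: [430.1, -70.9, 246.4]
tcp_rot: [-3.141, 0.003, 3.141]
contact_force: [1.2, 0.6, 1.0]
grip_width: 0.2
finger_force: 0.0
time: 3.53
tool_pos: [428.2, -69.1, 148.8]
tcp_rot: [3.139, -0.006, 3.139]
contact_force: [-2.4, 0.4, -0.7]
grip_width: 0.3
finger_force: 0.0
```

```bash
python3 -m creep '0.018 -0.002 0.002 0 0 0 0; 0.016 -0.001 0.002 0 0 0 0; 0.012 0 0 0 0 0 0; 0.012 0 0 0 0 0 0; 0.012 0 0 0 0 0 0; 0.012 0 0 0 0 0 0; 0 0 0 0 0 0 0;-0.01 0 0 0 0 0 0'; python3 -m creep '-0.035 0 0 0 0 0 0;-0.02 0 0.035 0 0 0 0;0 0 0.04 0 0 0 50;0 0 0.03 0 0 0 100; -0.03 0.03 0.03 0 0 0 100; -0.03 0.03 0 0 0 0 100';python3 - <<'E'
from h import *
t=viewer.capture("top"); s=viewer.capture("scene")
A=np.vstack([cv2.resize(t[150:250,240:440],None,fx=3,fy=3,interpolation=2),cv2.resize(s[140:240,200:400],None,fx=3,fy=3,interpolation=2)])
cv2.imwrite("pics/c4.png",A[:,:,::-1])
E
```

```text
time: 4.2
tool_pos: [504.5, -72.8, 158.0]
tcp_rot: [-3.14, 0.004, 3.141]
contact_force: [-0.8, 0.1, -0.2]
grip_width: 0.2
finger_force: 0.0
time: 4.7
tool_pos: [395.8, -20.1, 290.7]
tcp_rot: [-3.139, 0.011, 3.138]
contact_force: [0.7, 0.2, 0.6]
grip_width: 22.2
finger_force: 0.0
```

View pics/c4.png

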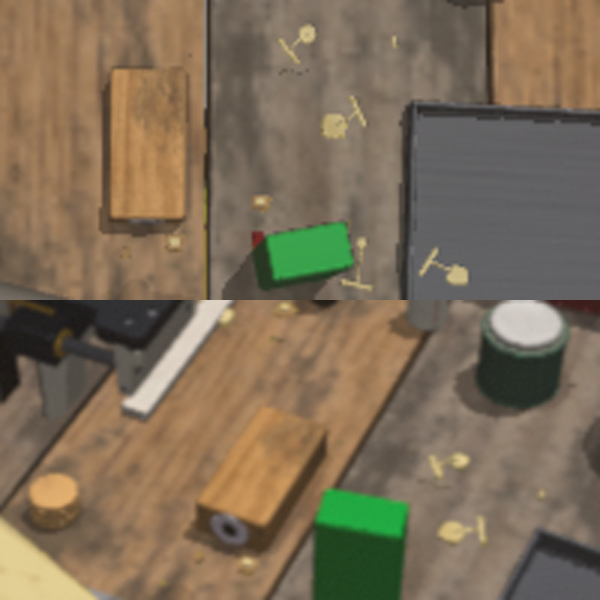

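The plug ring shows in the right block's foot (crop 229,528). Its top face in the top view is centred at px (289.3,197.8) and lies square to the axes; the pads are undisturbed.

```bash
python3 - <<'E'
from h import *
print(ray("top",289.3,197.8,32), ray("top",277,172.7,32), ray("top",301.7,172.7,32), ray("top",277,223,32))
print(readout.get_obs()['tool_pos'])
E
```

```text
[568.8 -72.2  32. ] [623.5 -45.3  32. ] [623.9 -98.8  32. ] [514.2 -46.3  32. ]
[389.98042596 -16.39331658 286.94267708]
```

```bash
python3 -m creep '0.03 -0.0095 0 0 0 0 100;0.03 -0.0095 0 0 0 0 100;0.03 -0.0095 0 0 0 0 100;0.03 -0.0095 0 0 0 0 100;0.03 -0.009 0 0 0 0 100;0.03 -0.009 0 0 0 0 100;0 0 -0.035 0 0 0 100;0 0 -0.035 0 0 0 100'; python3 -m creep '0 0 -0.035 0 0 0 100;0 0 0 0 0 0 100;0 0 0 0 0 0 100'
```

```text
time: 5.47
tool_pos: [576.5, -76.2, 216.7]
tcp_rot: [-3.14, 0.007, 3.14]
contact_force: [0.7, 0.2, -0.5]
grip_width: 83.8
finger_force: 0.0
time: 5.72
tool_pos: [573.4, -75.2, 179.8]
tcp_rot: [3.141, -0.003, 3.14]
contact_force: [0.5, -1.0, 0.7]
grip_width: 91.6
finger_force: 0.0
```

```bash
python3 -m creep '0 0.003 -0.035 0 0 0 100;0 0 -0.035 0 0 0 100;0 0 -0.025 0 0 0 100;0 0 -0.012 0 0 0 100;0 0 0 0 0 0 100;0 0 0 0 0 0 100'
```

```text
time: 6.22
tool_pos: [575.5, -72.7, 75.0]
tcp_rot: [-3.141, 0.003, 3.14]
contact_force: [0.6, 0.3, 1.4]
grip_width: 91.8
finger_force: 0.0
```

```bash
python3 -m creep '-0.005 0 -0.004 0 0 0 100;0 0 0 0 0 0 45;0 0 0 0 0 0 45;0 0 0 0 0 0 45;0 0 0 0 0 0 45;0 0 0 0 0 0 45;0 0 0 0 0 0 45;0 0 0 0 0 0 45'
```

```text
time: 6.88
tool_pos: [569.2, -72.3, 68.9]
tcp_rot: [3.142, 0.0, 3.14]
contact_force: [-0.2, 0.1, 0.9]
grip_width: 54.8
finger_force: 30.0
```

```bash
python3 -m creep '0 0 0.02 0 0 0 45;0 0 0.035 0 0 0 45;0 0 0.035 0 0 0 45;0 0 0.035 0 0 0 45;0 0 0.035 0 0 0 45;0 -0.01 0.01 0 0 0 45;-0.006 -0.027 0 0 0 0 45;-0.006 -0.027 0 0 0 0 45'; python3 -m creep '-0.006 -0.03 0 0 0 0 45;-0.006 -0.03 0 0 0 0 45;-0.006 -0.03 0 0 0 0 45;-0.006 -0.03 0 0 0 0 45;-0.006 -0.03 0 0 0 0 45;-0.006 -0.03 0 0 0 0 45;-0.005 -0.025 0 0 0 0 45; 0 0 0 0 0 0 45'
python3 - <<'E'
from h import *
crop("scene",260,80,260,200,3,"pics/c5.png")
E
```

```text
time: 7.55
tool_pos: [557.2, -136.6, 239.2]
tcp_rot: [-3.141, 0.001, -3.141]
contact_force: [0.5, -0.6, -1.9]
grip_width: 55.0
finger_force: 30.0
time: 8.22
tool_pos: [514.2, -346.3, 237.2]
tcp_rot: [-3.141, -0.002, 3.136]
contact_force: [-0.4, 0.3, -1.6]
grip_width: 54.6
finger_force: 30.0
```

View pics/c5.png

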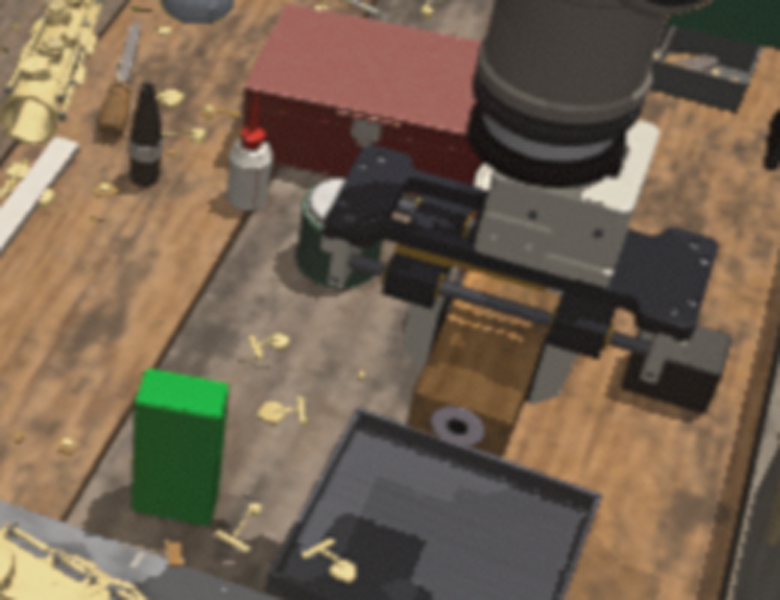

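The block is held level above the tray with its plug foot towards the robot (crop 457,427). Lowering now.

```bash
python3 -m creep '0.002 0.002 -0.035 0 0 0 45;0.001 0.001 -0.035 0 0 0 45;0 0 -0.035 0 0 0 45;0 0 -0.03 0 0 0 45;0 0 -0.012 0 0 0 45;0 0 -0.004 0 0 0 45;0 0 0 0 0 0 45;0 0 0 0 0 0 45'
```

```text
time: 8.93
tool_pos: [520.0, -338.7, 89.4]
tcp_rot: [-3.14, 0.002, 3.141]
contact_force: [-0.1, -0.3, -2.3]
grip_width: 54.7
finger_force: 30.0
```

```bash
python3 -m creep '0 -0.002 -0.007 0 0 0 45;0 0 -0.004 0 0 0 45;0 0 -0.003 0 0 0 45;0 0 0 0 0 0 45;0 0 0 0 0 0 45'
```

```text
time: 9.35
tool_pos: [519.1, -340.4, 73.8]
tcp_rot: [3.141, -0.0, 3.14]
contact_force: [-0.8, 0.4, -1.7]
grip_width: 54.7
finger_force: 30.0
```

```bash
python3 -m creep '0 0 -0.0015 0 0 0 45;0 0 0 0 0 0 45;0 0 0 0 0 0 45'; python3 -m creep '0 0 0 0 0 0 70;0 0 0 0 0 0 75;0 0 0 0 0 0 75;0 0 0 0 0 0 75;0 0 0.015 0 0 0 75;0 0 0.03 0 0 0 75;0 0 0.04 0 0 0 75;0 0 0.04 0 0 0 75'; python3 -m creep '0 0 0.04 0 0 0 75;-0.02 0.04 0 0 0 0 75;-0.02 0.036 0 0 0 0 75;-0.02 0.036 0 0 0 0 75;-0.02 0.036 0 0 0 0 75;-0.02 0.036 0 0 0 0 75;0 0 0 0 0 0 75;0 0 0 0 0 0 75'; python3 - <<'E'
from h import *
t=viewer.capture("top"); cv2.imwrite("pics/t6.png",t[:,:,::-1])
E
```

```text
time: 9.6
tool_pos: [519.4, -340.6, 72.9]
tcp_rot: [-3.141, 0.001, 3.14]
contact_force: [-0.2, 0.9, 2.2]
grip_width: 55.1
finger_force: 30.0
time: 10.27
tool_pos: [518.6, -339.9, 197.7]
tcp_rot: [3.14, -0.002, 3.14]
contact_force: [0.8, -0.8, -0.1]
grip_width: 68.7
finger_force: 0.0
time: 10.93
tool_pos: [419.8, -157.6, 237.7]
tcp_rot: [-3.141, 0.0, -3.141]
contact_force: [0.5, -1.7, 0.6]
grip_width: 68.9
finger_force: 0.0
```

View pics/t6.png

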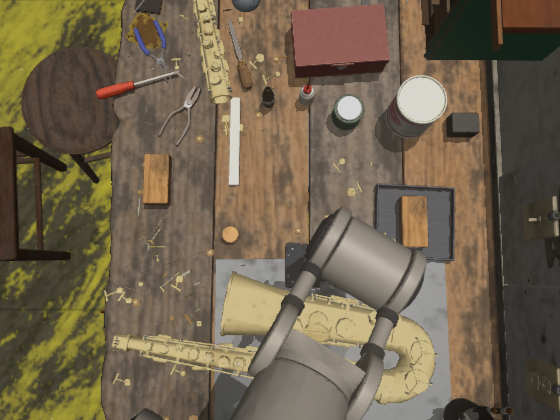

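The plug block lies in the tray (414,221), which spans (375–453, 185–262). The plain block lies at (156,179), the pads are unmoved at (230,235), and the arm is clear.

```bash
python3 -c "
from plant import order
print(order.close_job())"
```

```text
the job is handed in; nothing more can be done
None
```

The job is handed in at about 11 s: the plug block (the right-hand one) lies flat in the tray, the plain block lies on the bench where it fell, and the pads look unmoved in the last picture; the judge's verdict wasn't shown.

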